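Close the olive tubs for the night

ROBOT

A 7-joint arm with a two-finger parallel gripper is mounted at the origin on the work surface. World frame = base frame: x ahead of the robot, y to its left, z up, the work surface at z = 0. Lengths are in mm, angles in rad, forces in N, time in s.
With the tool pointing down it reaches from about 400 to 875 mm from the base axis. Payload 4.4 kg.
Tool frame: the origin (TCP) lies at the very end of the fingers, on their centre line; the grasp point (between the pads) lies 19 mm behind it; z points along the fingers, y is the line along which they close (so a half turn about z gives the same grasp; the last joint's range is limited). The gripper opens to 85 mm and grips with 20 to 120 N. Pads are 22 mm wide; open, the fingers measure 114 mm over their backs; the gripper's body (76 mm by 85 mm) begins 54 mm behind the grasp point. The pads swing forward as they close: fully open they stand 13 mm farther back than shut.
Start: joints at [-1.212, 0.628, 0.038, 1.517, -0.027, 0.996, -0.02], TCP at [267.869, 592.253, 231.313] pointing down, gripper open.
Joint ranges: [-3.06, 3.06], [-0.37, 2.12], [-1.25, 1.32], [0.18, 2.47], [-1.1, 4.24], [0.23, 1.98], [-2.94, 2.94]. Speed limits (rad/s): [2.57, 2.57, 3.14, 3.14, 3.14, 3.14, 3.14].

INTERFACE

Orientations are given as [roll, pitch, yaw] about the fixed x, y, z axes, in that order (R = Rz(yaw) Ry(pitch) Rx(roll)).
In Python, from cell import status, get_image, ctrl, models gives the robot as it stands.
- The arm moves only by the shell command python3 -m handwheel 'ROWS' [OPENING]. ROWS is JSON, a list of rows, each an object with "delta_pos": the shift along the world's x, y, z in cm, a list of three; "yaw": the turn about the world's z in rad. A call has 1 to 10 rows; each row shifts and turns the commanded pose from where the row before left it; what a row does not reach is not made up. A row lasts 1/12 s, in which the tool goes at most 41.7 mm and 7.16 degrees, less where a joint would pass 70% of its speed; a pose out of reach is approached as far as the arm can. A call is refused whole if a number of a shift passes 4.17 or a number of a turn 0.125, either way. A call with a gripper value outside its range is refused whole. OPENING is the opening, from -1 (shut) to 1 (fully open), set as the call begins (- or left out, the last holds). The fingers move at their own pace and stop on an object; the grip force is fixed at half the most. Time passes only in rows, so rows that do not move let the fingers close. It gives the time, the measured TCP pose, the force, the opening and the grip force at its end, in the units of the state.
- status.read_state(): the state, without advancing time (a new reading comes with each control period).
- get_image(name): name is "side" or "top"; returns a dict with "color" (420x560x3 uint8, red, green, blue), "z_map" (420x560 float32, mm along the optical axis (not along the pixel's ray), 0 where there is no reading), "fx", "fy", "cx", "cy" (pixels), "k1" (the pictures are not rectified: a ray, as slopes to the right and down, at radius r is drawn at 1 + k1 r^2 times it, then the intrinsics apply), "position" and "rotation" of the camera in the world. Camera axes: x right, y up, looking along -z (the intrinsics and any distortion apply to the point x, -y, -z); pixel columns grow to the right and rows downward; lengths in mm; the calibration is good to about 2 mm. A picture is of the moment at which its call begins.
- ctrl.finish_job(): hands the job in; it is judged then, once.
Trained networks look in a picture, given as the dict that the camera call returned (one of the last four; its "shot" number tells which), for a name from the list of things; names that differ only in an ending like _2 or _b are one class to them, and where a whole thing is asked for, a point or a joint stands for the part that bears it (a point fixed in the world has none). Each returns a list of dicts, best first, with "score" (0 to 1); they miss things now and then, are a little off and sometimes report something else, mostly with a low value. They report only what shows in the picture. A call takes as long as a camera call. They do not tell look-alikes from the thing itself.
- models.boxes_of(picture, name): "rect" ([left, top, right, bottom] in pixels, round what is visible of it).
The state is a dict: "clock": time; "qpos": joint angles; "qd": joint speeds; "tau": joint torques, N m; "eef_pos": TCP position; "tool_rot": TCP orientation; "force": force on the tool from outside, world axes, zero at the start; "torque": the same for the moment, N m; "width": finger opening in mm; "gripper_force": force on a finger pad.
Only numpy, scipy, OpenCV 4.12 (cv2) and the standard library are available. Lean on these libraries where they do the work, as an engineer would, in place of code of your own. Each camera call takes 0.05 s, during which the arm holds its last target. There are 200 camera calls.

TASK

Three steel olive tubs stand on the deli counter, and one has no lid. Lay the loose lid that fits it over its mouth, knob up, and press it down until it is fully home; also press down any other tub lid still standing proud, so that all three end flush on their rims. Leave the other things on the counter where they are.

Things in the scene. Friction and masses are not known exactly. Their poses are not given: they have to be found in the camera images.
- tub_open: the tub without a lid: a round steel tub, fixed to the counter, 60 mm high, outer diameter 110 mm at the rim (100 mm at the foot), walls 3.5 mm. Origin: centre of its underside on the counter; z up
- tub_open_mouth (a point): centre of the open tub's rim plane, 60 mm above the counter
- seal (a joint): black rubber collar in the open tub's mouth (outer diameter 102 mm, inner 94). Value is how far it is pressed down: 0 = its top stands 10 mm above the steel rim, 0.010 = flush with the rim. About 8 N moves it; it stays where left. The loose lid's plug drops inside it and the lid's flange rests on it; pressing the lid pushes it down until the flange meets the rim
- lid_loose: loose steel lid that fits the open tub, lying knob up on a 12 mm thick wooden board. Flange 112 mm across, 5 mm thick; below it a plug 88 mm across, 8 mm deep; on top a central black cylindrical knob 26 mm across, 34 mm tall. Origin: centre of the plug's underside; z up along the knob: flange from 8 to 13 mm, knob from 13 to 47 mm. About 120 g
- lid_small: a bystander on the same board: a smaller steel lid of the same shape (flange 72 mm, plug 52 mm, same knob and heights), too small for the tubs. Origin as on the loose lid
- lid_b (a joint): the lid on one of the two closed tubs (same tub and same 112 mm flange and knob as the loose one; it cannot come off); its joint value is how far it is pressed down: 0 = standing 10 mm proud of the rim with a black rubber band showing, 0.010 = fully home, flange on the rim. Stiff: about 8 N moves it, and it stays where it is left
- lid_b_top (a point): centre of the top of that lid's knob (39 mm above the underside of its flange)
- lid_c (a joint): the lid on the other closed tub (same make; it cannot come off); its joint value is how far it is pressed down: 0 = standing 10 mm proud of the rim with a black rubber band showing, 0.010 = fully home, flange on the rim. Stiff: about 8 N moves it, and it stays where it is left
- lid_c_top (a point): centre of the top of that lid's knob (39 mm above the underside of its flange)
- jar: bystander: glass jar, 76 mm in diameter, 100 mm high, upright; origin: centre of its underside
- bottle: bystander: yellow squeeze bottle, 56 mm in diameter, 170 mm high, upright; origin: centre of its underside
- shaker: bystander: steel shaker, 40 mm in diameter, 75 mm high, upright; origin: centre of its underside
- bowl: bystander: white bowl, 110 mm across, 45 mm high; origin: centre of its underside
- spoon: bystander: serving spoon lying flat on the counter; origin: under its middle, x along it
There are look-alikes about, which are no part of the job. Leave any blue or red look-alike of the tub_open alone.

How it is judged:
By the outcome, as a careful person would: the job done as asked, in the order asked, and still so for the second after the job is handed in, with the robot touching nothing.
It also fails if it takes over 48 s, if anything falls off the work surface, if the arm or the gripper's body presses on something with over 40 N, if the wrist force passes 120 N, or if a joint passes its speed limit or range.

## Working session

There is one attempt and no reset: what is moved stays moved. The work goes in short steps, Python scripts to look and compute and a shell command to move; the robot and the scene stay as the last step left them, time stands still between calls to the robot, and variables do not carry over. Pictures are saved under pics/ and viewed, at most 10 in all, crops included, and the job is handed in when it is done.

```bash
mkdir -p pics
cat > h.py <<'E'
import numpy as np, cv2, pickle
from cell import status, get_image, ctrl, models
def world(p):
    """HxWx3 world points of a picture"""
    H,W=p["z_map"].shape
    u,v=np.meshgrid(np.arange(W),np.arange(H))
    K=np.array([[p["fx"],0,p["cx"]],[0,p["fy"],p["cy"]],[0,0,1.]])
    uv=np.stack([u,v],-1).reshape(-1,1,2).astype(np.float64)
    s=cv2.undistortPoints(uv,K,np.array([p["k1"],0,0,0.])).reshape(H,W,2)
    z=p["z_map"].astype(float)
    c=np.stack([s[...,0]*z,-s[...,1]*z,-z],-1)
    w=c@np.array(p["rotation"]).T+np.array(p["position"])
    w[z==0]=np.nan
    return w
def save(img,name): cv2.imwrite("pics/"+name,cv2.cvtColor(img,cv2.COLOR_RGB2BGR))
E
python3 - <<'E'
from h import *
print(status.read_state())
for n in("top","side"):
    p=get_image(n); save(p["color"],n+"0.png"); pickle.dump(p,open(n+"0.pkl","wb"))
    print(n,p["position"],p["rotation"],p["fx"],p["k1"])
    w=world(p)
    for t in["tub_open","seal","lid_loose","lid_small","lid_b","jar","bottle","shaker","bowl","spoon"]:
        for b in models.boxes_of(p,t)[:5]:
            l,tp,r,bt=b["rect"]; u,v=int((l+r)/2),int((tp+bt)/2)
            print(t,round(b["score"],2),np.round([l,tp,r,bt]).astype(int),np.round(w[min(v,419),min(u,559)]))
E
```

```text
{'clock': 0.0, 'qpos': array([-1.2118442 ,  0.62935459,  0.03840286,  1.51835709, -0.02701195,
        0.99631187, -0.02003343]), 'qd': array([-2.08405459e-04,  1.17303802e-03,  6.44226400e-04, -3.44513685e-04,
       -3.23200268e-05, -1.31148193e-04, -1.66499717e-03]), 'tau': array([ 1.31502375e-04, -5.63396394e+01,  1.22624103e+00, -1.93462050e+01,
        1.10093103e-02,  1.02053408e-02,  1.01073454e-05]), 'eef_pos': array([267.55338225, 591.69452406, 230.38638191]), 'tool_rot': array([-3.13967823e+00, -7.31295996e-06,  2.71683247e+00]), 'force': array([-0.13068342,  0.45118146, -0.18970995]), 'torque': array([-0.02098604, -0.00480545,  0.00992333]), 'gripper_force': 0.0, 'width': 85.5404119391114}
top [ 354.36261514  -67.13588908 1350.70592169] [ 0.15124658  0.00175652 -1.59271204] 391.74519196381476 -0.09823973593163261Traceback (most recent call last):
  File "<stdin>", line 6, in <module>
  File "h.py", line 12, in world
    w=c@np.array(p["rotation"]).T+np.array(p["position"])
      ~~~~~~~~~~~~~~~~~~~~~~~~~~~^~~~~~~~~~~~~~~~~~~~~~~~
ValueError: operands could not be broadcast together with shapes (420,560) (3,)
```

```bash
sed -i 's/np.array(p\["rotation"\]).T/Rotation.from_euler("xyz",p["rotation"]).as_matrix().T/; 1a from scipy.spatial.transform import Rotation' h.py
python3 - <<'E'
from h import *
for n in("top","side"):
    p=get_image(n); save(p["color"],n+"0.png"); pickle.dump(p,open(n+"0.pkl","wb"))
    print(n,p["position"],p["rotation"],p["fx"],p["k1"])
    w=world(p)
    for t in["tub_open","seal","lid_loose","lid_small","lid_b","jar","bottle","shaker","bowl","spoon"]:
        for b in models.boxes_of(p,t)[:5]:
            l,tp,r,bt=b["rect"]; u,v=int((l+r)/2),int((tp+bt)/2)
            print(t,round(b["score"],2),np.round([l,tp,r,bt]).astype(int),np.round(w[min(v,419),min(u,559)]))
E
```

```text
top [ 354.36261514  -67.13588908 1350.70592169] [ 0.15124658  0.00175652 -1.59271204] 391.74519196381476 -0.09823973593163261
tub_open 0.98 [304 167 338 198] [ 643. -217.   34.]
tub_open 0.88 [406 239 442 271] [ 388. -556.   33.]
tub_open 0.85 [307 214 339 247] [ 478. -214.   35.]
tub_open 0.85 [303 258 336 288] [ 334. -199.   37.]
tub_open 0.75 [204 217 240 249] [476. 122.  63.]
seal 0.72 [323 260 330 263] [ 373. -225.   29.]
seal 0.71 [319 213 333 215] [ 530. -226.   70.]
seal 0.69 [323 170 336 187] [ 659. -247.   26.]
seal 0.46 [426 246 437 268] [ 380. -580.   42.]
lid_loose 0.56 [203 218 238 248] [476. 126.  59.]
lid_small 0.62 [262 226 282 245] [465. -42.  27.]
lid_b 0.84 [179 163 208 203] [638. 209. 102.]
lid_b 0.26 [240 168 273 204] [621.   2. 109.]
jar 0.91 [207 133 232 158] [762. 124. 102.]
shaker 0.63 [271 145 284 163] [739. -68.  70.]
bowl 0.72 [124 226 156 259] [451. 418.   7.]
spoon 0.76 [368 223 392 274] [ 413. -413.   19.]
spoon 0.29 [302 165 338 196] [ 650. -211.   35.]
side [  10.64055048 -849.5727321   862.96461955] [ 0.8819163  -0.01317687 -0.61224978] 462.01107471
[... 241 characters left out ...]
7 [313 218 353 247] [ 652. -192.   38.]
seal 0.86 [267 241 307 274] [ 496. -201.   40.]
seal 0.73 [319 352 375 407] [ 404. -530.   32.]
seal 0.59 [205 260 249 292] [ 345. -159.   27.]
lid_loose 0.61 [199 188 233 211] [468. 114.  30.]
lid_small 0.6 [236 225 259 242] [464. -63.  34.]
lid_b 0.95 [232 142 263 166] [636. 213.  71.]
lid_b 0.66 [261 178 303 202] [617.  -6.  75.]
lid_b 0.55 [314 219 354 246] [ 652. -192.   38.]
jar 0.68 [288 141 317 176] [767. 100.  70.]
bottle 0.55 [206 106 220 159] [593. 350.  97.]
shaker 0.86 [324 179 339 209] [737. -79.  60.]
bowl 0.88 [146 145 178 169] [436. 432.  14.]
bowl 0.36 [204 106 223 159] [593. 350.  97.]
spoon 0.63 [283 316 345 379] [ 403. -429.   17.]
```

View pics/top0.png

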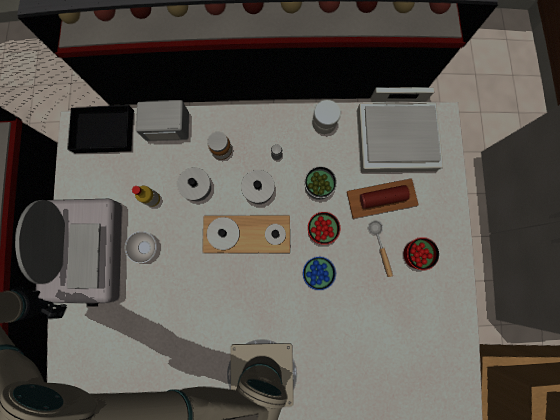

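View pics/side0.png

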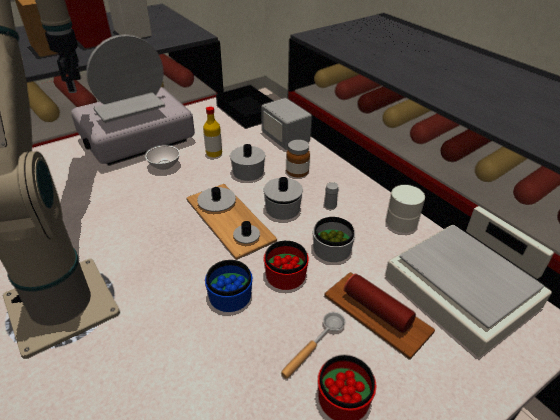

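Candidates for the open tub (top view): steel with olives (320,182), red (323,228), blue (319,273), red (421,253). The steel one fits. The loose lid is the larger one on the board (222,233), and the small lid is at (274,234). The closed tubs are at (193,185) and (258,186).

Run:
```python
from h import *
T=pickle.load(open("top0.pkl","rb"));S=pickle.load(open("side0.pkl","rb"))
a=cv2.resize(S["color"][120:300,180:380],None,fx=3,fy=3,interpolation=cv2.INTER_CUBIC); save(a,"crop1.png")
W={"top":world(T),"side":world(S)};C={"top":T["color"],"side":S["color"]}
print("board",[np.round(np.nanmedian(W["top"][205:250,245:255].reshape(-1,3)[:,2]),1)], "counter",np.nanmedian(W["top"][300:330,330:400,2]),np.nanmedian(W["side"][300:330,130:180,2]))
for nm,(x,y) in dict(loose=(470,118),small=(463,-52),B=(636,212),C=(620,-4),open=(640,-217)).items():
  for v in W:
    w=W[v].reshape(-1,3);c=C[v].reshape(-1,3).astype(int)
    near=np.hypot(w[:,0]-x,w[:,1]-y)<75
    dark=near&(c.max(1)<60)
    st=near&(c.min(1)>90)
    P=w[near&(np.hypot(w[:,0]-x,w[:,1]-y)<30)]; 
    zt=np.nanpercentile(P[:,2],97)
    k=P[P[:,2]>zt-6]
    print(nm,v,"knobtop z",round(zt,1),"xy",np.round(np.median(k[:,:2],0),1),len(k),end=" ")
    P=w[near&(w[:,2]>15)]
    h,e=np.histogram(P[:,2],np.arange(15,115,2)); print("peaks",[(int(e[i]),int(h[i])) for i in np.argsort(-h)[:6]],end=" ")
    # flange: dominant level
    for lo,hi in {"loose":[(20,30)],"small":[(20,30)],"open":[(55,66),(66,76)]}.get(nm,[(59,69),(69,80)]):
      F=w[near&(w[:,2]>lo)&(w[:,2]<hi)]
      if len(F)>20:
        (cx,cy),r=cv2.minEnclosingCircle(F[:,:2].astype(np.float32)); print((lo,hi),len(F),np.round([cx,cy,r],1),"medz",round(np.median(F[:,2]),1),end=" ")
    print()
```

```text
board [np.float64(11.9)] counter 0.518581283262165 -0.12396039573354756
loose top knobtop z 62.2 xy [472.8 122.8] 41 peaks [(25, 229), (23, 180), (27, 164), (15, 85), (29, 84), (21, 78)] (20, 30) 720 [475.1 123.2  56.2] medz 25.9 
loose side knobtop z 58.8 xy [471.8 121.6] 49 peaks [(23, 273), (25, 189), (21, 106), (27, 44), (19, 19), (57, 19)] (20, 30) 630 [473.8 123.3  58. ] medz 24.5 
small top knobtop z 61.4 xy [468.7 -55.8] 41 peaks [(15, 134), (25, 99), (23, 69), (27, 50), (17, 49), (21, 40)] (20, 30) 286 [463.4 -53.8  60.4] medz 25.4 
small side knobtop z 59.5 xy [465.  -55.4] 60 peaks [(23, 123), (25, 94), (21, 63), (57, 26), (27, 19), (15, 13)] (20, 30) 309 [465.8 -54.2  37.1] medz 24.3 
B top knobtop z 102.7 xy [641.5 215.6] 39 peaks [(65, 229), (63, 164), (67, 154), (69, 99), (61, 61), (71, 29)] (59, 69) 628 [641.6 216.   55.9] medz 65.6 (69, 80) 135 [640.7 215.2  54. ] medz 70.1 
B side knobtop z 99.5 xy [638.4 215.7] 38 peaks [(63, 213), (65, 137), (61, 72), (67, 43), (59, 27), (25, 25)] (59, 69) 492 [637.3 218.3  58.4] medz 64.4 (69, 80) 33 [647.1 220.4  39.1] medz 73.3 
C top knobtop z 110.2 xy [625.1  -1.3] 45 peaks [(73, 223), (75, 208), (71, 162), (77, 105), (69, 64), (79, 26)] (69, 80) 784 [626.2  -0.9  56.1] medz 74.5 
C side knobtop z 107.5 xy [621.8  -1.4] 49 peaks [(71, 293), (73, 222), (69, 85), (75, 43), (59, 34), (57, 31)] (59, 69) 79 [617.7  -7.2  52.6] medz 61.7 (69, 80) 651 [624.5   2.1  58. ] medz 72.7 
open top knobtop z 45.6 xy [ 635.5 -206.9] 60 peaks [(37, 77), (35, 64), (27, 59), (25, 57), (33, 57), (39, 56)] (55, 66) 110 [ 638.1 -211.9   55.2] medz 61.6 (66, 76) 122 [ 636.5 -212.3   53.4] medz 70.3 
open side knobtop z 41.4 xy [ 640.1 -204.3] 98 peaks [(35, 95), (37, 94), (57, 82), (33, 81), (59, 79), (39, 70)] (55, 66) 310 [ 634.4 -211.7   54.9] medz 59.7 (66, 76) 178 [ 635.3 -209.8   52.2] medz 68.8
```

View pics/crop1.png

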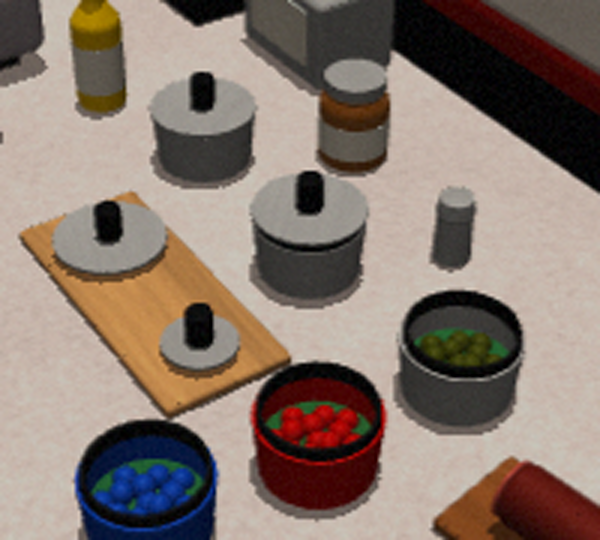

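The crop confirms it. The open steel tub with olives is at about (636,-211), seal top about 70 mm. The loose lid is at (473.5,123), with its flange top at 25 mm. Lid C at (624.5,-0.5) stands proud with its black band showing, and lid B is flush.

```bash
python3 -m handwheel '[{"delta_pos":[0,-4,0],"yaw":0},{"delta_pos":[0,-4,0],"yaw":0},{"delta_pos":[0,-4,0],"yaw":0},{"delta_pos":[2.06,-3.49,0],"yaw":0},{"delta_pos":[2.06,-3.49,0],"yaw":0},{"delta_pos":[2.06,-3.49,0],"yaw":0},{"delta_pos":[2.06,-3.49,0],"yaw":0},{"delta_pos":[2.06,-3.49,0],"yaw":0},{"delta_pos":[2.06,-3.49,0],"yaw":0},{"delta_pos":[2.06,-3.49,0],"yaw":0}]' 1
python3 -m handwheel '[{"delta_pos":[2.06,-3.49,0],"yaw":0},{"delta_pos":[2.06,-3.49,0],"yaw":0},{"delta_pos":[2.06,-3.49,0],"yaw":0},{"delta_pos":[0,0,-4],"yaw":0},{"delta_pos":[0,0,-4],"yaw":0},{"delta_pos":[0,0,-3],"yaw":0},{"delta_pos":[0,0,0],"yaw":0},{"delta_pos":[0,0,0],"yaw":0}]'
```

```text
clock: 1.98
eef_pos: [412.8, 226.3, 231.6]
tool_rot: [3.141, 0.0, 2.717]
force: [0.3, 0.2, -0.2]
width: 85.5
gripper_force: 0.0
clock: 2.65
eef_pos: [473.1, 123.0, 120.7]
tool_rot: [-3.14, -0.002, 2.717]
force: [0.6, -0.5, 0.2]
width: 85.1
gripper_force: 0.0
```

```bash
python3 -m handwheel '[{"delta_pos":[0,0,-3],"yaw":0},{"delta_pos":[0,0,-3],"yaw":0},{"delta_pos":[0,0,-2],"yaw":0},{"delta_pos":[0,0,-1.2],"yaw":0},{"delta_pos":[0,0,0],"yaw":0}]'
python3 -m handwheel '[{"delta_pos":[0,0,0],"yaw":0},{"delta_pos":[0,0,0],"yaw":0},{"delta_pos":[0,0,0],"yaw":0},{"delta_pos":[0,0,0],"yaw":0},{"delta_pos":[0,0,0],"yaw":0},{"delta_pos":[0,0,0],"yaw":0},{"delta_pos":[0,0,0],"yaw":0},{"delta_pos":[0,0,0],"yaw":0}]' -1
```

```text
clock: 3.07
eef_pos: [474.4, 123.7, 29.4]
tool_rot: [3.141, 0.0, 2.717]
force: [0.5, -0.1, 0.0]
width: 85.5
gripper_force: 0.0
clock: 3.73
eef_pos: [474.5, 123.5, 30.5]
tool_rot: [3.14, 0.001, 2.717]
force: [-0.9, 0.0, 8.9]
width: 24.3
gripper_force: 58.4
```

```bash
python3 -m handwheel '[{"delta_pos":[0,0,1],"yaw":0},{"delta_pos":[0,0,2],"yaw":0},{"delta_pos":[0,0,3],"yaw":0},{"delta_pos":[0,0,3],"yaw":0},{"delta_pos":[0,0,3],"yaw":0},{"delta_pos":[0,0,0],"yaw":0},{"delta_pos":[0,0,0],"yaw":0}]'
python3 - <<'E'
from h import *
for n in("top","side"):
    p=get_image(n); save(p["color"],n+"1.png"); w=world(p).reshape(-1,3)
    near=np.hypot(w[:,0]-474,w[:,1]-123)<80
    F=w[near&(w[:,2]>125)&(w[:,2]<160)]
    h,e=np.histogram(F[:,2],np.arange(125,160,2));print(n,list(zip(e.astype(int),h)))
    z=e[h.argmax()]+1;F=F[abs(F[:,2]-z)<5]
    print(len(F),cv2.minEnclosingCircle(F[:,:2].astype(np.float32)),np.round(np.linalg.lstsq(np.c_[F[:,:2]-F[:,:2].mean(0),np.ones(len(F))],F[:,2],rcond=None)[0],3))
    if n=="side": save(cv2.resize(p["color"][60:300,140:420],None,fx=2.5,fy=2.5),"crop2.png")
E
```

```text
clock: 4.32
eef_pos: [474.9, 123.6, 151.3]
tool_rot: [3.139, 0.003, 2.717]
force: [-0.2, -0.2, -0.9]
width: 24.5
gripper_force: 59.0
top [(np.int64(125), np.int64(0)), (np.int64(127), np.int64(0)), (np.int64(129), np.int64(0)), (np.int64(131), np.int64(0)), (np.int64(133), np.int64(0)), (np.int64(135), np.int64(0)), (np.int64(137), np.int64(0)), (np.int64(139), np.int64(1)), (np.int64(141), np.int64(17)), (np.int64(143), np.int64(73)), (np.int64(145), np.int64(130)), (np.int64(147), np.int64(112)), (np.int64(149), np.int64(37)), (np.int64(151), np.int64(16)), (np.int64(153), np.int64(2)), (np.int64(155), np.int64(0)), (np.int64(157), np.int64(0))]
369 ((475.50115966796875, 122.29881286621094), 55.71809387207031) [3.00000e-03 1.00000e-03 1.46451e+02]
side [(np.int64(125), np.int64(0)), (np.int64(127), np.int64(0)), (np.int64(129), np.int64(0)), (np.int64(131), np.int64(0)), (np.int64(133), np.int64(0)), (np.int64(135), np.int64(0)), (np.int64(137), np.int64(0)), (np.int64(139), np.int64(25)), (np.int64(141), np.int64(168)), (np.int64(143), np.int64(319)), (np.int64(145), np.int64(123)), (np.int64(147), np.int64(8)), (np.int64(149), np.int64(3)), (np.int64(151), np.int64(6)), (np.int64(153), np.int64(2)), (np.int64(155), np.int64(4)), (np.int64(157), np.int64(3))]
643 ((473.2547607421875, 122.66618347167969), 57.83462142944336) [0.0000e+00 2.0000e-03 1.4375e+02]
```

View pics/crop2.png

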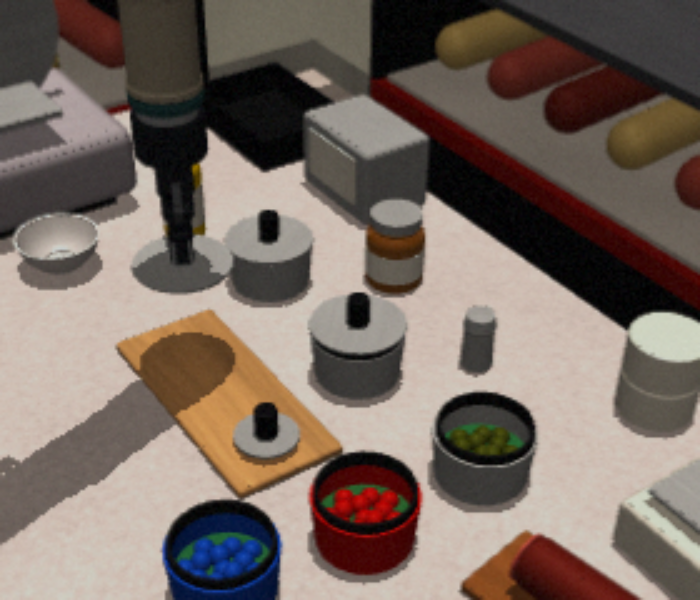

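The lid hangs level from the gripper, centred near the TCP (crop 180,262). Both views put the open tub (crop 483,440) at (161.7,-334) mm from it.

```bash
python3 -m handwheel '[{"delta_pos":[1.617,-3.34,0],"yaw":0},{"delta_pos":[1.617,-3.34,0],"yaw":0},{"delta_pos":[1.617,-3.34,0],"yaw":0},{"delta_pos":[1.617,-3.34,0],"yaw":0},{"delta_pos":[1.617,-3.34,0],"yaw":0},{"delta_pos":[1.617,-3.34,0],"yaw":0},{"delta_pos":[1.617,-3.34,0],"yaw":0},{"delta_pos":[1.617,-3.34,0],"yaw":0},{"delta_pos":[1.617,-3.34,0],"yaw":0},{"delta_pos":[1.617,-3.34,0],"yaw":0}]'
python3 -m handwheel '[{"delta_pos":[0,0,-2],"yaw":0},{"delta_pos":[0,0,-2],"yaw":0},{"delta_pos":[0,0,-1],"yaw":0},{"delta_pos":[0,0,0],"yaw":0},{"delta_pos":[0,0,0],"yaw":0},{"delta_pos":[0,0,0],"yaw":0}]'
python3 - <<'E'
from h import *
for n in("top","side"):
    p=get_image(n); save(p["color"],n+"2.png"); w=world(p).reshape(-1,3)
    near=np.hypot(w[:,0]-636,w[:,1]+211)<80
    F=w[near&(w[:,2]>85)&(w[:,2]<102)]
    z=np.median(F[:,2]);F=F[abs(F[:,2]-z)<6]
    print(n,len(F),z,cv2.minEnclosingCircle(F[:,:2].astype(np.float32)))
    if n=="side": save(cv2.resize(p["color"][160:280,270:410],None,fx=5,fy=5),"crop3.png")
E
```

```text
clock: 5.25
eef_pos: [634.7, -212.2, 146.9]
tool_rot: [-3.141, -0.004, 2.716]
force: [0.8, 1.3, -1.8]
width: 24.5
gripper_force: 59.0
clock: 5.75
eef_pos: [636.0, -210.2, 99.7]
tool_rot: [3.141, 0.0, 2.718]
force: [0.5, 0.4, 0.2]
width: 24.6
gripper_force: 59.0
top 71 95.22349199474206 ((636.039794921875, -163.1181640625), 26.059223175048828)
side 815 93.87304115619304 ((631.6876831054688, -209.33824157714844), 57.95415496826172)
```

View pics/crop3.png

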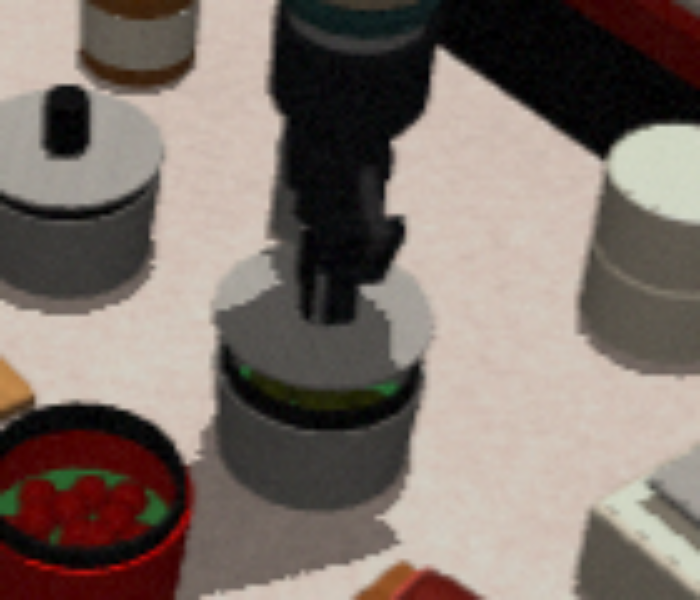

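The lid hovers over the seal (crop 325,310 over 315,390). I'll check centring with a more robust circle fit before lowering.

Run:
```python
from h import *
from scipy.optimize import least_squares
def fit(w,c,zl,zh,R,name):
    P=w[(np.hypot(w[:,0]-c[0],w[:,1]-c[1])<75)&(w[:,2]>zl)&(w[:,2]<zh)][:,:2]
    c=np.array(c,float)
    for _ in range(5):
        a=np.arctan2(*(P-c).T[::-1]);r=np.hypot(*(P-c).T)
        E=[]
        for b in np.arange(-np.pi,np.pi,np.pi/18):
            m=(a>=b)&(a<b+np.pi/18)&(r>R-12)
            if m.sum()>3: E.append(P[m][np.argsort(r[m])[-3]])
        E=np.array(E)
        s=least_squares(lambda q:np.hypot(E[:,0]-q[0],E[:,1]-q[1])-q[2],[*c,R],loss="soft_l1")
        c=s.x[:2]
    print(name,len(E),np.round(s.x,1))
T=world(pickle.load(open("top0.pkl","rb"))).reshape(-1,3);S=world(pickle.load(open("side0.pkl","rb"))).reshape(-1,3)
for n,w in(("top",T),("side",S)):
    fit(w,(636,-211),64.5,77,51,n+" seal"); fit(w,(636,-211),54,64,55,n+" rim")
    fit(w,(474,123),20,30,56,n+" loose"); fit(w,(624.5,-.5),68,80,56,n+" C"); 
for n in("top","side"):
    fit(world(get_image(n)).reshape(-1,3),(636,-211),88,102,56,n+" held")
```

```text
top seal 22 [ 637.2 -211.4   48.9]
top rim 9 [ 636.2 -212.4   51.1]
top loose 36 [474.5 123.2  52.7]
top C 36 [625.8  -0.9  52.8]
side seal 33 [ 634.6 -210.8   49. ]
side rim 33 [ 633.2 -212.4   51.1]
side loose 33 [472.6 123.1  53. ]
side C 33 [622.7  -0.   53. ]
top held 6 [ 634.5 -207.2   49.3]
side held 30 [ 633.7 -210.    53.5]
```

```bash
python3 -m handwheel '[{"delta_pos":[0.05,-0.1,-0.5],"yaw":0},{"delta_pos":[0,0,-0.5],"yaw":0},{"delta_pos":[0,0,-0.3],"yaw":0},{"delta_pos":[0,0,0],"yaw":0}]'
python3 -m handwheel '[{"delta_pos":[0,0,-0.2],"yaw":0},{"delta_pos":[0,0,-0.2],"yaw":0},{"delta_pos":[0,0,0],"yaw":0}]'
python3 -m handwheel '[{"delta_pos":[0,0,-0.2],"yaw":0},{"delta_pos":[0,0,-0.2],"yaw":0},{"delta_pos":[0,0,0],"yaw":0}]'
```

```text
clock: 6.28
eef_pos: [635.3, -211.5, 85.2]
tool_rot: [-3.141, -0.002, 2.717]
force: [-0.1, 0.2, -1.3]
width: 24.3
gripper_force: 59.0
clock: 6.53
eef_pos: [635.8, -211.7, 81.8]
tool_rot: [-3.142, -0.001, 2.717]
force: [0.1, 0.2, -1.3]
width: 24.3
gripper_force: 59.0
clock: 6.78
eef_pos: [636.3, -211.9, 78.9]
tool_rot: [3.141, 0.001, 2.717]
force: [-1.2, 0.1, 2.4]
width: 24.3
gripper_force: 59.4
```

```bash
python3 -m handwheel '[{"delta_pos":[0,0,-0.2],"yaw":0},{"delta_pos":[0,0,-0.2],"yaw":0},{"delta_pos":[0,0,-0.2],"yaw":0},{"delta_pos":[0,0,0],"yaw":0}]'
python3 -m handwheel '[{"delta_pos":[0,0,-0.2],"yaw":0},{"delta_pos":[0,0,-0.2],"yaw":0},{"delta_pos":[0,0,0],"yaw":0}]'
```

```text
clock: 7.12
eef_pos: [636.3, -211.8, 73.3]
tool_rot: [3.141, 0.001, 2.717]
force: [-2.5, 0.2, 4.6]
width: 24.4
gripper_force: 59.5
clock: 7.37
eef_pos: [636.4, -211.8, 70.8]
tool_rot: [3.141, 0.001, 2.717]
force: [-4.2, 1.7, 15.1]
width: 24.2
gripper_force: 60.8
```

```bash
python3 -m handwheel '[{"delta_pos":[0,0,-0.2],"yaw":0},{"delta_pos":[0,0,0],"yaw":0},{"delta_pos":[0,0,0],"yaw":0}]'
python3 -m handwheel '[{"delta_pos":[0,0,-0.2],"yaw":0},{"delta_pos":[0,0,0],"yaw":0},{"delta_pos":[0,0,0],"yaw":0}]'
```

```text
clock: 7.62
eef_pos: [636.4, -211.9, 70.7]
tool_rot: [3.141, 0.001, 2.717]
force: [-9.1, 3.6, 24.8]
width: 24.5
gripper_force: 62.0
clock: 7.87
eef_pos: [636.4, -211.9, 70.6]
tool_rot: [3.141, 0.002, 2.717]
force: [-11.5, 5.0, 37.9]
width: 24.6
gripper_force: 63.3
```

```bash
python3 -m handwheel '[{"delta_pos":[0,0,0.4],"yaw":0},{"delta_pos":[0,0,0],"yaw":0}]'
python3 -m handwheel '[{"delta_pos":[0,0,0],"yaw":0},{"delta_pos":[0,0,0],"yaw":0},{"delta_pos":[0,0,0],"yaw":0},{"delta_pos":[0,0,0],"yaw":0}]' 1
python3 -m handwheel '[{"delta_pos":[0,0,2],"yaw":0},{"delta_pos":[0,0,3],"yaw":0},{"delta_pos":[0,0,3],"yaw":0},{"delta_pos":[0,0,0],"yaw":0}]'
python3 -m handwheel '[{"delta_pos":[0,0,0],"yaw":0},{"delta_pos":[0,0,0],"yaw":0},{"delta_pos":[0,0,0],"yaw":0},{"delta_pos":[0,0,0],"yaw":0},{"delta_pos":[0,0,0],"yaw":0},{"delta_pos":[0,0,0],"yaw":0},{"delta_pos":[0,0,0],"yaw":0}]' -1
```

```text
clock: 8.03
eef_pos: [637.3, -212.1, 70.7]
tool_rot: [3.141, 0.003, 2.717]
force: [-3.9, 1.5, 18.7]
width: 24.2
gripper_force: 61.1
clock: 8.37
eef_pos: [635.7, -211.6, 67.5]
tool_rot: [-3.141, -0.001, 2.717]
force: [-0.2, -0.9, -0.1]
width: 71.8
gripper_force: 0.0
clock: 8.7
eef_pos: [639.8, -213.1, 154.0]
tool_rot: [3.14, 0.01, 2.717]
force: [1.7, 0.2, 0.9]
width: 85.3
gripper_force: 0.0
clock: 9.28
eef_pos: [635.9, -211.7, 147.8]
tool_rot: [-3.141, -0.001, 2.717]
force: [0.1, 0.2, 0.7]
width: 0.8
gripper_force: 0.0
```

Re-press on the knob with shut fingers as a check.

```bash
python3 -m handwheel '[{"delta_pos":[0,0,-2],"yaw":0},{"delta_pos":[0,0,-1.5],"yaw":0},{"delta_pos":[0,0,-0.8],"yaw":0},{"delta_pos":[0,0,0],"yaw":0}]'
python3 -m handwheel '[{"delta_pos":[0,0,-0.3],"yaw":0},{"delta_pos":[0,0,-0.3],"yaw":0},{"delta_pos":[0,0,-0.2],"yaw":0},{"delta_pos":[0,0,0],"yaw":0}]'
```

```text
clock: 9.62
eef_pos: [634.6, -211.2, 103.1]
tool_rot: [-3.141, -0.004, 2.717]
force: [0.7, 0.6, 0.5]
width: -0.1
gripper_force: 0.0
clock: 9.95
eef_pos: [636.8, -212.0, 99.4]
tool_rot: [3.141, 0.002, 2.717]
force: [-1.9, 0.5, 7.4]
width: -0.0
gripper_force: 3.8
```

```bash
python3 -m handwheel '[{"delta_pos":[0,0,-0.2],"yaw":0},{"delta_pos":[0,0,-0.1],"yaw":0},{"delta_pos":[0,0,0],"yaw":0}]'
python3 -m handwheel '[{"delta_pos":[0,0,2],"yaw":0},{"delta_pos":[0,0,3],"yaw":0},{"delta_pos":[-0.12,2.11,0],"yaw":0},{"delta_pos":[-0.12,2.11,0],"yaw":0},{"delta_pos":[-0.12,2.11,0],"yaw":0},{"delta_pos":[-0.12,2.11,0],"yaw":0},{"delta_pos":[-0.12,2.11,0],"yaw":0},{"delta_pos":[-0.12,2.11,0],"yaw":0},{"delta_pos":[-0.12,2.11,0],"yaw":0}]'
python3 -m handwheel '[{"delta_pos":[-0.12,2.11,0],"yaw":0},{"delta_pos":[-0.12,2.11,0],"yaw":0},{"delta_pos":[-0.12,2.11,0],"yaw":0},{"delta_pos":[0,0,0],"yaw":0},{"delta_pos":[0,0,0],"yaw":0}]'
python3 - <<'E'
from h import *
for n,zs in(("top",1.0),("side",-.5)):
    p=get_image(n);w=world(p).reshape(-1,3);save(p["color"],n+"3.png")
    r=np.hypot(w[:,0]-636,w[:,1]+211.5);P=w[(r>20)&(r<50)&(w[:,2]>50)&(w[:,2]<90)]
    print(n,len(P),np.median(P[:,2]),np.round(np.linalg.lstsq(np.c_[P[:,:2]-P[:,:2].mean(0),np.ones(len(P))],P[:,2],rcond=None)[0],3))
    if n=="side": save(cv2.resize(p["color"][150:280,240:410],None,fx=4,fy=4),"crop4.png")
E
```

```text
clock: 10.2
eef_pos: [636.9, -212.0, 99.3]
tool_rot: [3.141, 0.003, 2.717]
force: [-8.7, 2.7, 23.9]
width: -0.3
gripper_force: 11.9
clock: 10.95
eef_pos: [628.1, -63.1, 145.2]
tool_rot: [3.141, 0.001, 2.717]
force: [0.2, 0.1, 0.1]
width: 0.1
gripper_force: 0.0
clock: 11.37
eef_pos: [624.5, 1.1, 145.0]
tool_rot: [3.14, 0.001, 2.72]
force: [-0.5, -1.3, -0.6]
width: -0.0
gripper_force: 0.0
top 564 66.34098326533251 [-4.0000e-03  6.0000e-03  6.6313e+01]
side 604 64.50774990159647 [3.0000e-03 6.0000e-03 6.4487e+01]
```

View pics/crop4.png

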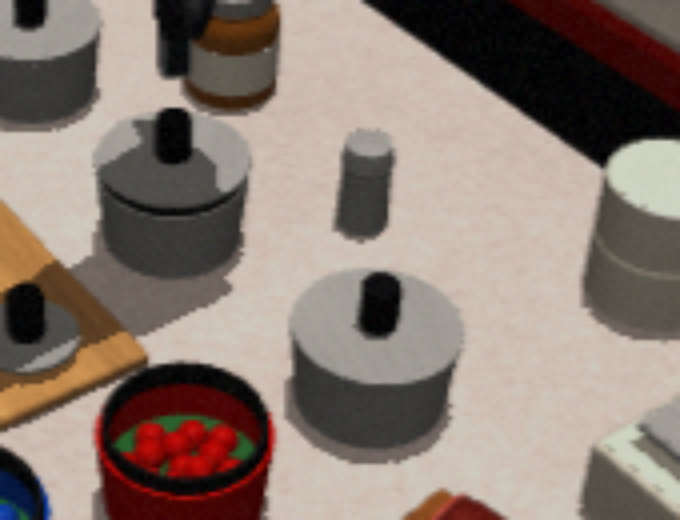

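The placed lid (crop 378,330) lies level and flush at about 65 mm. Lid C (175,160) still shows its black band, so I press it next.

```bash
python3 -m handwheel '[{"delta_pos":[0,-0.1,-2],"yaw":0},{"delta_pos":[0,0,-1.2],"yaw":0},{"delta_pos":[0,0,-0.4],"yaw":0},{"delta_pos":[0,0,-0.3],"yaw":0},{"delta_pos":[0,0,-0.3],"yaw":0},{"delta_pos":[0,0,-0.3],"yaw":0},{"delta_pos":[0,0,0],"yaw":0}]'
python3 -m handwheel '[{"delta_pos":[0,0,-0.2],"yaw":0},{"delta_pos":[0,0,-0.2],"yaw":0},{"delta_pos":[0,0,0],"yaw":0}]'
```

```text
clock: 12.05
eef_pos: [623.0, -3.5, 99.5]
tool_rot: [-3.14, -0.002, 2.715]
force: [0.5, -0.6, 0.1]
width: 0.0
gripper_force: 0.3
clock: 12.3
eef_pos: [623.4, -3.4, 98.9]
tool_rot: [-3.14, -0.001, 2.715]
force: [-9.9, -1.4, 25.8]
width: 0.0
gripper_force: 13.2
```

```bash
python3 -m handwheel '[{"delta_pos":[0,0,-0.1],"yaw":0},{"delta_pos":[0,0,0],"yaw":0}]'
python3 -m handwheel '[{"delta_pos":[0,0,2],"yaw":0},{"delta_pos":[0,0,4],"yaw":0},{"delta_pos":[0,0,4],"yaw":0},{"delta_pos":[-4,0,2],"yaw":0},{"delta_pos":[-4,0,0],"yaw":0},{"delta_pos":[-4,0,0],"yaw":0},{"delta_pos":[0,0,0],"yaw":0},{"delta_pos":[0,0,0],"yaw":0},{"delta_pos":[0,0,0],"yaw":0}]'
python3 - <<'E'
from h import *
for n in("top","side"):
    p=get_image(n);w=world(p).reshape(-1,3);save(p["color"],n+"4.png")
    for t,(x,y) in dict(open=(636,-211.5),B=(639,216),C=(624,-1)).items():
        r=np.hypot(w[:,0]-x,w[:,1]-y);P=w[(r>20)&(r<50)&(w[:,2]>50)&(w[:,2]<90)]
        print(n,t,len(P),round(np.median(P[:,2]),1))
    if n=="side": save(cv2.resize(p["color"][120:300,180:380],None,fx=3,fy=3),"crop5.png")
E
```

```text
clock: 12.47
eef_pos: [623.4, -3.4, 98.9]
tool_rot: [-3.141, -0.0, 2.715]
force: [-10.9, -1.1, 32.0]
width: -0.3
gripper_force: 16.2
clock: 13.22
eef_pos: [507.9, -2.0, 213.6]
tool_rot: [3.141, 0.002, 2.716]
force: [0.6, -0.1, -0.4]
width: -0.5
gripper_force: 0.0
top open 565 66.4
top B 548 66.3
top C 79 66.2
side open 590 64.6
side B 288 64.4
side C 450 64.3
```

View pics/crop5.png

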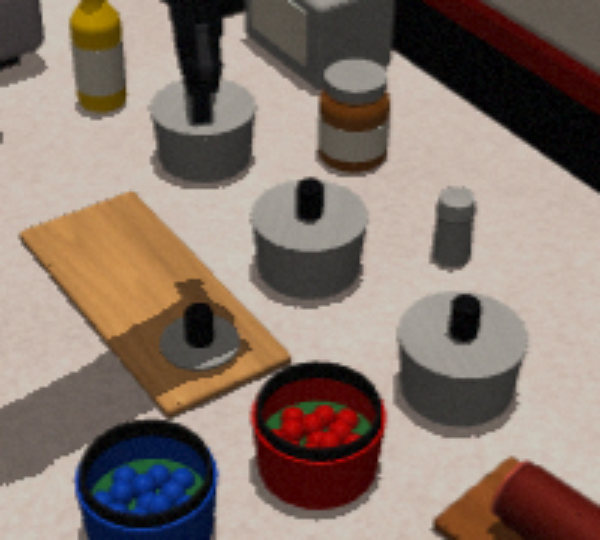

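All three lids sit flush at the same height in both views: (205,110), (310,215) and (462,340). No black bands show, and everything else is where it was.

```bash
python3 -c "
from h import *
print(ctrl.finish_job())"
```

```text
the job is handed in; nothing more can be done
None
```

The job is handed in: the loose lid is on the open steel tub, knob up and pressed home, the one proud lid is pressed flush, and all three lids read level in both cameras with the bystanders in view unmoved.

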